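Load the gauge carrier through the sprung dust flap

TASK

Load the handled carrier, blue nose first, through the yellow sprung dust flap of the gauging chamber: let the carrier itself push the flap open (keep the gripper off the flap) and push it in by its tail until you feel the spring buffer inside give by a few millimetres, without ramming the buffer to its end. Then let go, leaving the carrier lying straight in the chamber with the flap fully shut behind its head, over its bar. Leave the other things on the bench where they are.

Things in the scene. Friction and masses are not known exactly. Their poses are not given: they have to be found in the camera images.
- carrier: Loose carrier, 200 mm long, 0.45 to 0.8 kg, lying flat. Origin: under the centre of its head, on the underside; x to the nose, z up. Steel head x -30 to +30 mm, 40 wide; flat aluminium bar behind it, 20 wide, 12 high, x -30 to -155; orange upright tab at the end. Centre of mass about x -20: carry it by the head's steel block; held by the tail alone it droops.
- carrier_head (a point): Centre of the head's steel block, the place to carry the carrier by: carrier x -17.5 mm, 17 mm above its underside. The block is 25 mm long (carrier x -30 to -5), 40 mm wide, 34 mm high. In front of it a blue ramp falls from 34 mm high at carrier x -5 to a lip 8 mm high at the nose tip, x +30.
- carrier_tab (a point): Middle of the orange tail tab of the carrier: carrier x -160 mm, 20 mm above its underside. The tab is 20 x 20 mm and 40 mm high.
- chamber: Fixed gauging chamber: low grey box, aluminium loading shelf in front. Origin: on the bench top under the shut flap, on the centre line; x into the chamber, z up. Shelf 96 mm wide, top 20 mm above the bench, from x -192 mm; the floor inside continues it level. Two black lines mark the lane. A white housing (top 120 mm above the bench) stands on the roof from x +110.
- mouth (a point): Centre line of the chamber's mouth at shelf height, under the flap (20 mm above the chamber origin). Passage 48 mm wide between side walls 24 mm thick, which begin 4 mm in front of this point; roof from 4 mm in front, underside 54 mm and top 60 mm above the shelf. Once the rear of the head is 45 mm past this point the flap falls shut behind it.
- flap (a joint): Yellow sprung flap in the mouth, 46 mm wide, hinged at its top edge 46 mm above the shelf, reaching down to 1 mm above it. 0 = shut, up to 1.75 rad as it swings inwards; never outwards. Spring 0.06 N m shut, 0.14 at 1.3 rad. A notch in its lower edge, 32 mm wide, 17 mm high, lets the carrier's bar lie through the shut flap if the bar is within 6 mm of the centre line.
- buffer (a joint): Sprung rubber buffer out of sight in the chamber, value = metres pressed in: 0 untouched, 0.016 at its end. It meets the carrier's nose somewhere 112 to 132 mm past the flap (different each time, to be felt). Preload 2 N, then 1 N per mm. A good press is 4 to 11 mm.
- blank: Bystander: plain dark steel bar, 140 x 45 x 25 mm, lying flat on the bench; origin under its centre.
- file_flat: Bystander: flat file with wooden handle, 290 mm long, lying flat.
- file_small: Bystander: narrow file with wooden handle, 250 mm long, lying flat.
- hammer: Bystander: hammer lying on the bench.
- brush: Bystander: bench brush lying on the bench.
- oil_bottle: Bystander: amber bottle with black cap, 56 mm across, 150 mm tall, standing.
- square: Bystander: L-shaped metal square, 100 x 125 mm, 16 mm high, lying flat.
Not all that is in view belongs to the job. What is shaped like the carrier but red or turquoise is not meant.

How it is judged:
On the way, in this order (a step that is already met when the one before it is completed fails the run):
1. the carrier's head holds the flap open (value of joint flap above 0.9 rad and contact force between carrier and flap above 0.3 N and x of carrier in the frame of chamber above 0 m), for 0.1 s.
2. the buffer inside is pressed in by at least 2.5 mm (value of joint buffer above 0.0025 m and x of carrier in the frame of chamber above 0.062 m and x of carrier_tab in the frame of chamber below -0.03 m), for 0.1 s.
At the end, for the whole second after the job is handed in: The carrier lies at rest in the chamber, level within 0.08 rad and straight within 0.10 rad, head centre at least 62 mm past the flap and tail tab outside (at least 30 mm in front of the flap), and the flap is shut (under 0.08 rad) (x of carrier in the frame of chamber above 0.062 m and x of carrier_tab in the frame of chamber below -0.03 m and value of joint flap below 0.08 rad and angle between the x axis of carrier and the x axis of chamber, either way round below 0.1 rad and angle between carrier's own z axis and vertical below 0.08 rad and linear speed of carrier below 0.01 m/s); the robot touches nothing.
It fails at once if the buffer is rammed: pressed in by more than 14 mm (value of joint buffer above 0.014 m).
It fails at once if the gripper touches the flap (contact force between any of the fingers, the arm and flap above 1 N).
It fails at once if another thing on the bench is shifted by more than 30 mm (distance of any of blank, file_flat, file_small, hammer, brush, oil_bottle, square from where it was at the start of the episode above 0.03 m).
It also fails if it takes over 69 s, if anything falls off the work surface, if the arm or the gripper's body presses on something with over 40 N, if the wrist force passes 120 N, or if a joint passes its speed limit or range.

ROBOT

A 6-joint arm with a two-finger parallel gripper is mounted at the origin on the work surface. World frame = base frame: x ahead of the robot, y to its left, z up, the work surface at z = 0. Lengths are in m, angles in rad, forces in N, time in s.
With the tool pointing down it reaches from about 0.3 to 0.775 m from the base axis. Payload 14.6 kg.
Tool frame: the origin (TCP) lies midway between the tips of the shut fingers; the grasp point (between the pads) lies 19 mm behind it; x points along the fingers, z is the direction in which the jaws open and shut, and the axes are right-handed (so a half turn about x gives the same grasp; the last joint's range is limited). The gripper opens to 94 mm and grips with 3 to 60 N. Pads are 16 mm wide; open, the fingers measure 119 mm over their backs; the gripper's body (75 mm by 177 mm) begins 78 mm behind the grasp point.
Start: joints at [-1.289, 0.3, 1.521, -0, 1.321, -0.067], TCP at [0.188, -0.517, 0.205] pointing down, gripper open.
Joint ranges: [-3.03, 3.03], [-0.79, 2.21], [0.23, 2.52], [-1.04, 4.18], [0, 3.07], [-2.55, 2.55]. Speed limits (rad/s): [2.22, 2.22, 2.57, 3.14, 3.14, 3.14].

INTERFACE

Orientations are given as a 3x3 rotation matrix whose columns are the frame's x, y, z axes.
In Python, from bench import sense, eyes, env gives the robot as it stands.
- The arm moves only by the tool step_arm, never from a script. Its argument "motion" is a list of rows, each a list of 4 numbers: the shift along the tool's x, y, z in m, then the turn about the tool's x in degrees. A call has 1 to 8 rows; each row shifts and turns the pose as measured when the row begins, along the tool's axes as they then stand; what a row does not reach is not made up. A row lasts 1/8 s, in which the tool goes at most 62.5 mm and 10.7 degrees, less where a joint would pass 70% of its speed; a pose out of reach is approached as far as the arm can. A call is refused whole if a number of a shift passes 0.0625 or a number of a turn 10.7, either way. A call with a gripper value outside its range is refused whole. "jaw" is the opening in per cent of the stroke, from 0 (shut) to 100 (fully open), set as the call begins (left out, the last holds). The fingers move at their own pace and stop on an object; "grip_force" is the grip in N (left out, the last holds). Time passes only in rows, so rows that do not move let the fingers close. It gives the time, the measured TCP pose, the force and the opening at its end, in the units of the state.
- sense(): the state, without advancing time (a new reading comes with each control period).
- eyes.get_image(name): name is "side" or "top" or "wrist"; returns the picture (420x560x3 uint8, red, green, blue); there is no depth.
- eyes.camera_params(name): a dict with "vfov" (degrees; the focal length in pixels is half the picture's height over the tangent of half this angle, whatever the lens; pixels are square), "cx", "cy" (the principal point, pixels), "extrinsics" (4x4, takes a point from world to camera coordinates); the wrist camera has in their place "T_tool_cam" (4x4, takes a point from camera to tool coordinates, whose origin is the TCP and whose axes are the tool frame's). Camera axes: x right, y down, z forward; pixel columns grow to the right and rows downward; lengths in m; the calibration is good to about 2 mm. A picture is of the moment at which its call begins: read the wrist's pose just before it. camera_params takes no time and is no camera call.
- env.hand_in(): hands the job in, once; it reports no verdict.
The state is a dict: "clock": time; "joints": joint angles; "joint_velocities": joint speeds; "joint_efforts": joint torques, N m; "eef_pos": TCP position; "tcp_rot": TCP orientation; "wrist_force": force on the tool from outside, world axes, zero at the start; "ft_torque": the same for the moment, N m; "opening": finger opening in m.
Only numpy, scipy, OpenCV 4.12 (cv2) and the standard library are available. Lean on these libraries where they do the work, as an engineer would, in place of code of your own. Each camera call takes 0.05 s, during which the arm holds its last target.

## Working session

There is one attempt and no reset: what is moved stays moved. The work goes in short steps, Python scripts to look and compute and a tool call to move; the robot and the scene stay as the last step left them, time stands still between calls to the robot, and variables do not carry over. Pictures are saved under pics/ and viewed, and the job is handed in when it is done.

Besides the shell and the picture viewer there is one more tool, called after ">>>" as name(argument=value, ...), one argument or row to a line, values as JSON. step_arm: Moves the arm, as the interface text tells. Its arguments: {"type":"object","properties":{"motion":{"type":"array"},"jaw":{"type":"number"},"grip_force":{"type":"number"}},"required":["motion"]}

```bash
mkdir -p pics; ls; python3 - <<'E'
from bench import sense, eyes, env
import cv2
s=sense(); print({k:s[k] for k in ('clock','eef_pos','tcp_rot','opening','wrist_force')})
for n in ('side','top','wrist'):
    cv2.imwrite(f'pics/{n}0.png',cv2.cvtColor(eyes.get_image(n),cv2.COLOR_RGB2BGR)); print(n,eyes.camera_params(n))
E
```

```text
pics
{'clock': 0.0, 'eef_pos': array([ 0.18791221, -0.51662572,  0.20489312]), 'tcp_rot': array([[-2.93752697e-04,  9.39771333e-01,  3.41803680e-01],
       [ 1.10278571e-03,  3.41803791e-01, -9.39770691e-01],
       [-9.99999349e-01,  1.00876040e-04, -1.13677218e-03]]), 'opening': 0.0940182246119048, 'wrist_force': array([-0.78880188, -0.26154878,  0.20084368])}
side {'vfov': 54.778036137959276, 'cx': 273.06996182611056, 'cy': 207.88890579938825, 'extrinsics': array([[ 0.99358631, -0.11283448, -0.00739135, -0.46368921],
       [-0.07801985, -0.63676967, -0.76709667,  0.04432013],
       [ 0.08184837,  0.76275342, -0.64148895,  1.74478141],
       [ 0.        ,  0.        ,  0.        ,  1.        ]])}
top {'vfov': 45.920003425796565, 'cx': 280.61198421373297, 'cy': 207.05556490348258, 'extrinsics': array([[ 0.00778115, -0.99996079,  0.0042266 , -0.1107444 ],
       [-0.99184506, -0.00825557, -0.12718183,  0.42784031],
       [ 0.12721174, -0.00320251, -0.99187041,  1.59520374],
       [ 0.        ,  0.        ,  0.        ,  1.        ]])}
wrist {'vfov': 66.8574322232048, 'cx': 283.1472985953154, 'cy': 206.0916585327488, 'T_tool_cam': array([[-5.17774162e-07, -2.62983014e-01,  9.64800463e-01,
        -1.78677904e-01],
       [-8.21585321e-05, -9.64800460e-01, -2.62983013e-01,
         7.69750936e-02],
       [ 9.99999997e-01, -7.94027557e-05, -2.11067497e-05,
         4.60075752e-05],
       [ 0.00000000e+00,  0.00000000e+00,  0.00000000e+00,
         1.00000000e+00]])}
```

View pics/side0.png

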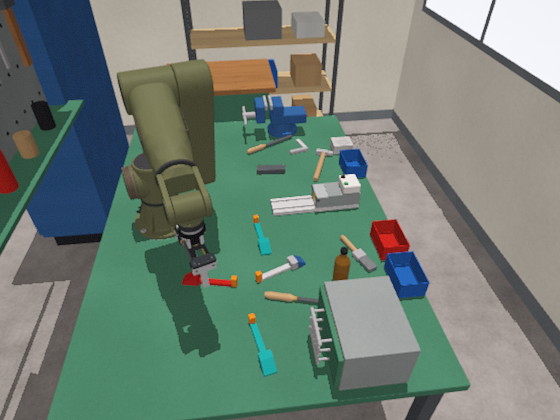

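View pics/top0.png

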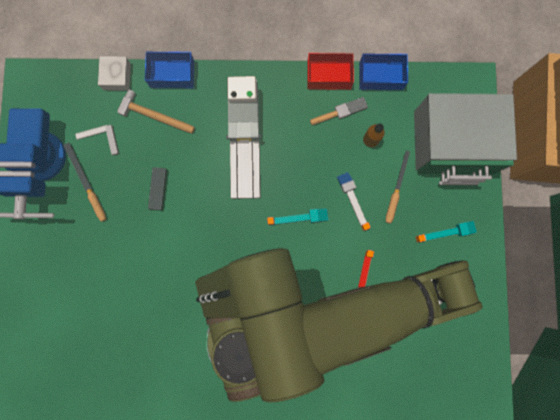

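View pics/wrist0.png

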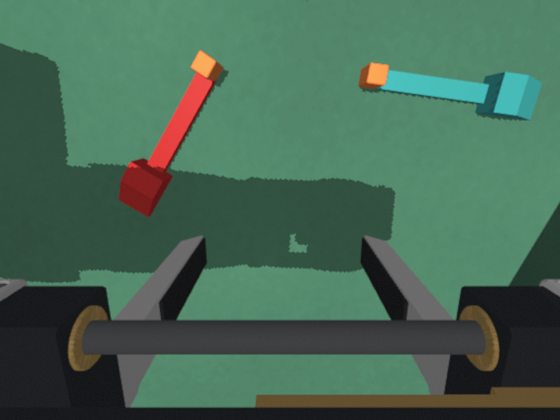

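Candidates in the top view: red piece (tab 370,254), turquoise (head 318,215), turquoise (head 466,230), and steel/aluminium with a blue nose (nose 346,179, tab 366,226). I choose the last one and check it in a close crop.

```bash
python3 - <<'E'
import cv2,numpy as np
t=cv2.imread('pics/top0.png'); s=cv2.imread('pics/side0.png')
a=cv2.resize(t[160:245,310:400],None,fx=4.4,fy=4.4,interpolation=cv2.INTER_CUBIC)
b=cv2.resize(s[245:295,240:320],None,fx=4.9,fy=4.9,interpolation=cv2.INTER_CUBIC)
c=np.zeros((400,800,3),np.uint8); c[:a.shape[0],:a.shape[1]]=a; c[:b.shape[0],400:400+b.shape[1]]=b
cv2.imwrite('pics/crop1.png',c)
a=cv2.resize(t[70:210,215:275],None,fx=4,fy=4,interpolation=cv2.INTER_CUBIC)
b=cv2.resize(s[165:225,260:370],None,fx=4.5,fy=4.5,interpolation=cv2.INTER_CUBIC)
c=np.zeros((600,800,3),np.uint8); c[:a.shape[0],:a.shape[1]]=a; c[:b.shape[0],270:270+b.shape[1]]=b
cv2.imwrite('pics/crop2.png',c)
E
```

```text
(no output)
```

View pics/crop1.png

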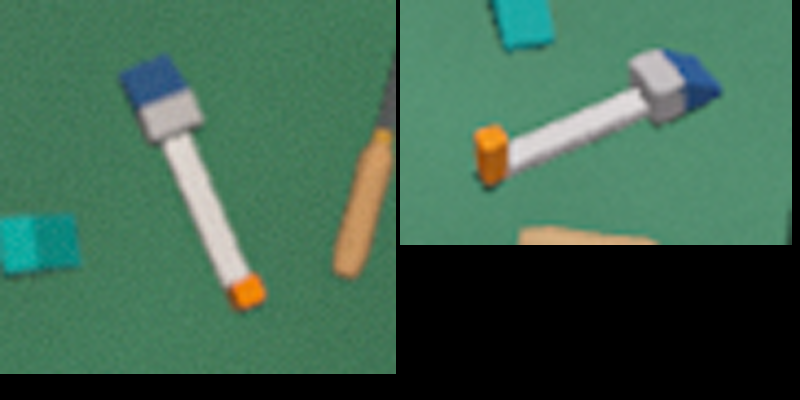

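View pics/crop2.png

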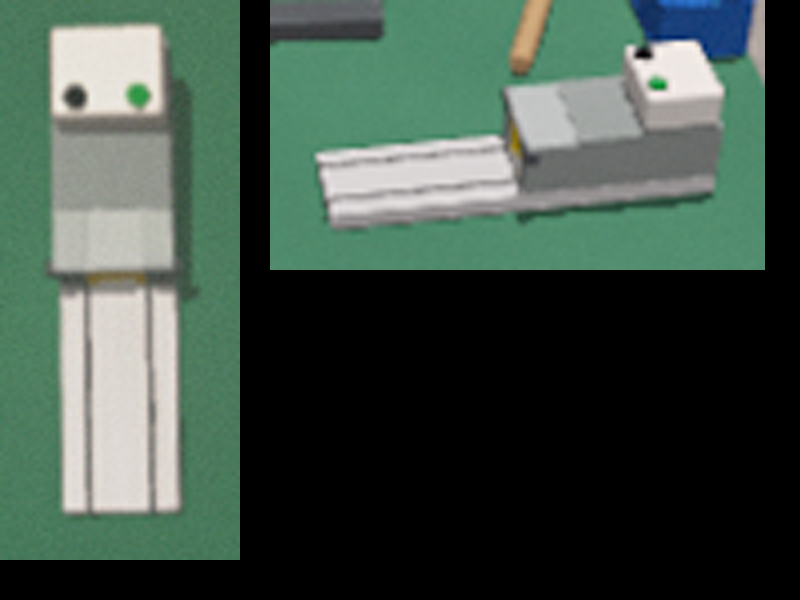

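```bash
cat > h.py <<'E'
from bench import sense, eyes, env
import cv2,numpy as np
def ray(cam,uv,pose=None):
    p=eyes.camera_params(cam); f=210/np.tan(np.radians(p['vfov'])/2)
    d=np.array([(uv[0]-p['cx'])/f,(uv[1]-p['cy'])/f,1.])
    if cam=='wrist':
        T=p['T_tool_cam']; pos,R=pose
        return pos+R@T[:3,3], R@T[:3,:3]@d
    E=p['extrinsics']; R=E[:3,:3]; return -R.T@E[:3,3], R.T@d
def onz(cam,uv,z,pose=None):
    o,d=ray(cam,uv,pose); return o+d*(z-o[2])/d[2]
def snap(cam,name):
    s=sense(); im=cv2.cvtColor(eyes.get_image(cam),cv2.COLOR_RGB2BGR); cv2.imwrite(f'pics/{name}.png',im)
    np.savez(f'pics/{name}.npz',p=s['eef_pos'],R=s['tcp_rot']); return im,(s['eef_pos'],s['tcp_rot'])
def st():
    s=sense(); print(round(s['clock'],2),s['eef_pos'].round(4),s['tcp_rot'].round(3).tolist(),'q',s['joints'].round(2),'F',s['wrist_force'].round(2),'op',round(s['opening'],4))
E
python3 - <<'E'
from h import *
c1=lambda u,v:(u/4.4+310-.4,v/4.4+160-.4); c2=lambda u,v:(u/4+215-.4,v/4+70-.4)
s1=lambda u,v:((u-400)/4.9+240-.4,v/4.9+245-.4); s2=lambda u,v:((u-270)/4.5+260-.4,v/4.5+165-.4)
pr=lambda n,x:print(n,x.round(4))
tab=onz('top',c1(248,292),.04); head=onz('top',c1(172,118),.034)
pr('tab',tab);pr('head',head)
pr('tab side',onz('side',s1(491,134),.04));pr('head side',onz('side',s1(657,72),.034))
d=head-tab;print('yaw',np.degrees(np.arctan2(d[1],d[0])),np.hypot(*d[:2]))
for p in [(62,513),(181,510),(88,290),(146,290),(92,511),(154,510)]: pr('shelf',onz('top',c2(*p),.02))
for p in [(51,272),(175,271)]: pr('roof',onz('top',c2(*p),.08))
for p in [(318,152),(331,225),(516,193),(503,135)]: pr('shelf side',onz('side',s2(*p),.02))
pr('roof side',onz('side',s2(503,90),.08));pr('roof side',onz('side',s2(522,152),.08))
E
```

```text
tab [ 0.3678 -0.3838  0.04  ]
head [ 0.498 -0.33   0.034]
tab side [ 0.3694 -0.3851  0.04  ]
head side [ 0.5002 -0.3333  0.034 ]
yaw 22.44389968751977 0.14091309929742796
shelf [0.4589 0.0594 0.02  ]
shelf [ 0.4622 -0.0386  0.02  ]
shelf [0.6474 0.0416 0.02  ]
shelf [ 0.6479 -0.0069  0.02  ]
shelf [0.4608 0.0347 0.02  ]
shelf [ 0.462  -0.0164  0.02  ]
roof [0.6463 0.0663 0.08  ]
roof [ 0.648  -0.0336  0.08  ]
shelf side [0.4606 0.0559 0.02  ]
shelf side [ 0.4609 -0.0559  0.02  ]
shelf side [ 0.6435 -0.0306  0.02  ]
shelf side [0.6479 0.0604 0.02  ]
roof side [0.6438 0.0558 0.08  ]
roof side [ 0.6434 -0.0425  0.08  ]
```

The crop shows the steel block, blue nose and orange tab (top view 347,182 and 366,226), so this is the carrier. I move above its head.

>>> step_arm(
  motion=[
    [0, 0.059, -0.0115, 0],
    [0, 0.059, -0.0115, 0],
    [0, 0.059, -0.0115, 0],
    [0, 0.059, -0.0115, 0],
    [0, 0.059, -0.0115, 0],
    [0, 0.059, -0.0115, 0],
  ],
  jaw=100,
)

```text
clock: 0.9
eef_pos: [0.5031, -0.3274, 0.2039]
tcp_rot: [[-0.002, 0.942, 0.335], [0.002, 0.335, -0.942], [-1.0, -0.001, -0.002]]
wrist_force: [-0.2, -0.8, -0.3]
opening: 0.0939
```

```bash
python3 - <<'E'
from h import *
im,p=snap('wrist','w1'); st()
E
```

```text
0.95 [ 0.5079 -0.3233  0.2035] [[-0.0, 0.941, 0.339], [0.003, 0.339, -0.941], [-1.0, 0.001, -0.003]] q [-0.63  0.42  1.36  0.    1.36  0.6 ] F [5.28 4.06 0.  ] op 0.0939
```

View pics/w1.png

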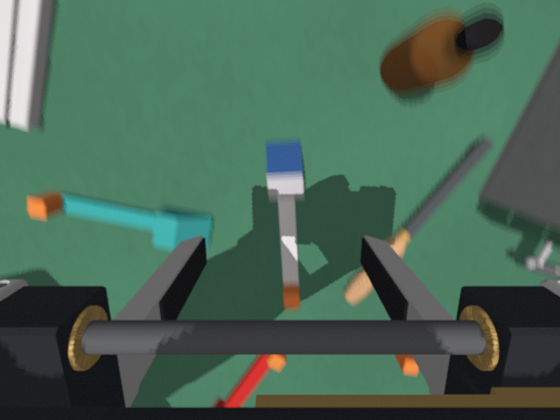

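```bash
python3 - <<'E'
from h import *
im,p=snap('wrist','w2'); st()
hsv=cv2.cvtColor(im,cv2.COLOR_BGR2HSV)
def blob(lo,hi,near):
    m=cv2.inRange(hsv,lo,hi); n,l,s,c=cv2.connectedComponentsWithStats(m)
    for i in range(1,n):
        if s[i,4]>80: print(lo,s[i],c[i].round(1))
blob((105,120,60),(125,255,255),0); blob((5,150,80),(18,255,255),0)
cv2.imwrite('pics/w2c.png',cv2.resize(im[120:320,220:360],None,fx=3,fy=3,interpolation=cv2.INTER_CUBIC))
E
```

```text
1.0 [ 0.5052 -0.3253  0.2032] [[-0.001, 0.941, 0.34], [0.003, 0.34, -0.941], [-1.0, -0.0, -0.003]] q [-0.63  0.42  1.37  0.    1.36  0.59] F [-0.98 -0.27  0.06] op 0.0939
(105, 120, 60) [ 270  151   36   35 1142] [287.2 168.1]
(5, 150, 80) [ 413   30   62   68 2712] [439.4  64.5]
(5, 150, 80) [ 33 201  33  26 653] [ 49.2 213.2]
(5, 150, 80) [286 292  16  25 378] [293.5 304.2]
(5, 150, 80) [268 355  20  22 369] [277.8 364.4]
(5, 150, 80) [395 355  26  27 466] [407.8 367.6]
```

View pics/w2c.png

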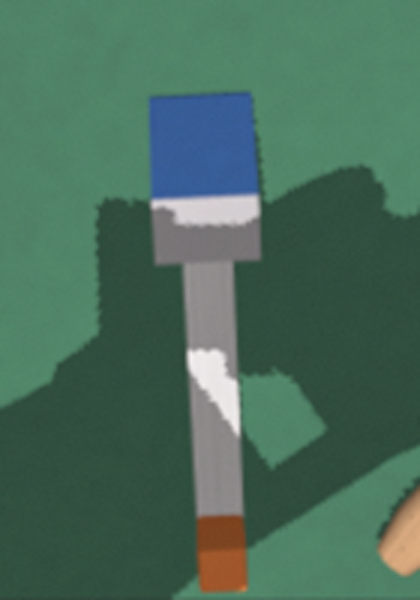

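```bash
python3 - <<'E'
from h import *
d=np.load('pics/w2.npz'); p=(d['p'],d['R'])
c=lambda u,v:(u/3+220-.33,v/3+120-.33)
F=[onz('wrist',c(*q),.034,p) for q in [(151,199),(259,195),(155,265),(261,261)]]
for f in F: print(f.round(4))
h=np.mean(F,0); t=onz('wrist',c(223,570),.04,p); v=h-t
print('head',h.round(4),'tab',t.round(4),'yaw',np.degrees(np.arctan2(v[1],v[0])),np.hypot(*v[:2]))
print('tool', (p[1].T@(h-p[0])).round(4), 'toolyaw',np.degrees(np.arctan2(p[1][1,1],p[1][0,1])))
E
```

```text
[ 0.5078 -0.3073  0.034 ]
[ 0.5228 -0.3445  0.034 ]
[ 0.4843 -0.317   0.034 ]
[ 0.4994 -0.3542  0.034 ]
head [ 0.5036 -0.3308  0.034 ] tab [ 0.3735 -0.3853  0.04  ] yaw 22.745145487563555 0.14106051399635988
tool [ 0.1695 -0.0067  0.0061] toolyaw 19.79173996932986
```

>>> step_arm(
  motion=[
    [0.03, -0.0065, 0.006, -3],
    [0.05, 0, 0, 0],
    [0.05, 0, 0, 0],
    [0.05, 0, 0, 0],
    [0, 0, 0, 0],
  ],
)

```text
clock: 1.62
eef_pos: [0.4995, -0.3335, 0.0183]
tcp_rot: [[-0.002, 0.92, 0.391], [0.003, 0.391, -0.92], [-1.0, -0.001, -0.003]]
wrist_force: [-0.3, -0.2, 0.9]
opening: 0.0943
```

>>> step_arm(
  motion=[
    [0.012, 0.0045, -0.0005, 0],
    [0, 0, 0, 0],
    [0, 0, 0, 0],
    [0, 0, 0, 0],
    [0, 0, 0, 0],
    [0, 0, 0, 0],
  ],
  jaw=0,
  grip_force=40,
)

```text
clock: 2.38
eef_pos: [0.5059, -0.3332, 0.0124]
tcp_rot: [[0.005, 0.921, 0.391], [-0.002, 0.391, -0.921], [-1.0, 0.004, 0.004]]
wrist_force: [-0.8, 1.4, -3.8]
opening: 0.0398
```

>>> step_arm(
  motion=[
    [-0.03, 0, 0, 0],
    [-0.05, 0, 0, 0],
    [-0.05, 0, 0, 0],
    [0, 0, 0, 0],
  ],
)

```text
clock: 2.88
eef_pos: [0.5036, -0.3319, 0.142]
tcp_rot: [[-0.001, 0.921, 0.391], [0.002, 0.391, -0.921], [-1.0, -0.0, -0.002]]
wrist_force: [1.0, -0.1, -7.5]
opening: 0.0399
```

```bash
python3 - <<'E'
from h import *
im,p=snap('wrist','w3'); st()
E
```

```text
2.92 [ 0.5026 -0.3311  0.139 ] [[-0.005, 0.921, 0.391], [0.005, 0.391, -0.921], [-1.0, -0.003, -0.007]] q [-0.64  0.48  1.44  0.    1.24  0.53] F [ 0.   -0.16 -6.74] op 0.04
```

View pics/w3.png

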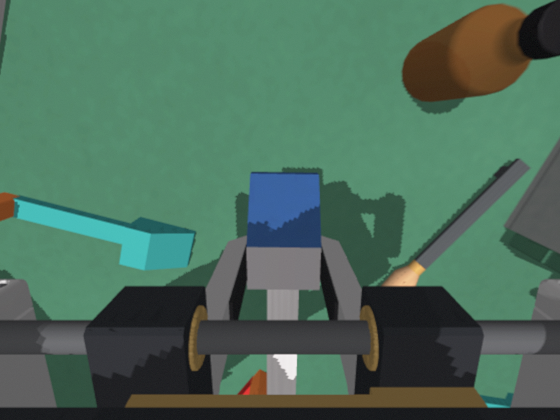

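>>> step_arm(
  motion=[
    [0, 0.0228, -0.0435, 3],
    [0, 0.0205, -0.0447, 3],
    [0, 0.0182, -0.0457, 3],
    [0, 0.0157, -0.0466, 3],
    [0, 0.0133, -0.0473, 3],
    [0, 0.0108, -0.048, 3],
    [0, 0.0083, -0.0485, 2.5],
    [0, 0, 0, 0],
  ],
)

```text
clock: 3.92
eef_pos: [0.5234, 0.0242, 0.1187]
tcp_rot: [[-0.037, 0.999, 0.029], [0.013, 0.029, -0.999], [-0.999, -0.036, -0.014]]
wrist_force: [-0.3, -0.2, -6.0]
opening: 0.0401
```

```bash
python3 - <<'E'
from h import *
im,p=snap('wrist','w4');im,p=snap('wrist','w4'); st()
E
```

```text
4.03 [0.5234 0.0216 0.119 ] [[-0.037, 0.999, 0.027], [0.013, 0.028, -1.0], [-0.999, -0.036, -0.014]] q [-0.03  0.35  1.66  0.01  1.16  1.5 ] F [-0.05  0.16 -7.14] op 0.0397
```

View pics/w4.png

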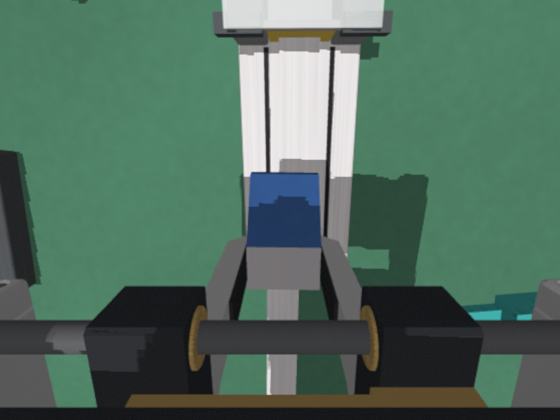

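```bash
python3 - <<'E'
from h import *
im=cv2.imread('pics/w4.png'); g=cv2.cvtColor(im,cv2.COLOR_BGR2GRAY)
d=np.load('pics/w4.npz'); p=(d['p'],d['R'])
L=[];R=[]
for v in range(52,150,4):
    for lo,hi,A in((255,285,L),(318,345,R)):
        row=g[v,lo:hi].astype(float); w=np.clip(130-row,0,None)
        if w.sum()>0: A.append(onz('wrist',(lo+(w*np.arange(hi-lo)).sum()/w.sum(),v),.02,p))
for A in(L,R):
    A=np.array(A); k=np.polyfit(A[:,0],A[:,1],1); print(len(A),np.degrees(np.arctan(k[0])),[np.polyval(k,x).round(4) for x in(.46,.55,.65)],np.std(A[:,1]-np.polyval(k,A[:,0])).round(4))
pr=lambda n,x:print(n,x.round(4))
pr('shelf end L',onz('wrist',(243,44),.02,p));pr('R',onz('wrist',(357,44),.02,p))
pr('wall L',onz('wrist',(216,13),.08,p));pr('R',onz('wrist',(391,13),.08,p))
pr('flap',onz('wrist',(303,37),.02,p))
# carrier head ridge & tip, TCP-based
b=d['p'][2]-.0124
for n,q,z in(('ridgeL',(248,244),.034),('ridgeR',(320,244),.034),('tipL',(251,173),.008),('tipR',(319,173),.008)): 
    w=onz('wrist',q,b+z-.003,p); print(n,w.round(4),(p[1].T@(w-p[0])).round(4))
cv2.imwrite('pics/w4c.png',cv2.resize(im[0:100,200:400],None,fx=4,fy=4,interpolation=cv2.INTER_CUBIC))
E
```

```text
25 1.8997174971906567 [np.float64(0.0353), np.float64(0.0383), np.float64(0.0416)] 0.0001
25 1.8228222585087992 [np.float64(-0.0164), np.float64(-0.0135), np.float64(-0.0103)] 0.0001
shelf end L [0.6523 0.0593 0.02  ]
R [ 0.6546 -0.0294  0.02  ]
wall L [0.6586 0.0672 0.08  ]
R [ 0.6611 -0.0364  0.08  ]
flap [0.6584 0.0127 0.02  ]
ridgeL [0.5355 0.0419 0.137 ] [-0.0188  0.0122 -0.019 ]
ridgeR [0.5369 0.0032 0.137 ] [-0.0194  0.0125  0.0197]
tipL [0.5691 0.0431 0.111 ] [ 0.0059  0.0467 -0.0189]
tipR [0.5703 0.0034 0.111 ] [0.0054 0.0468 0.0208]
```

View pics/w4c.png

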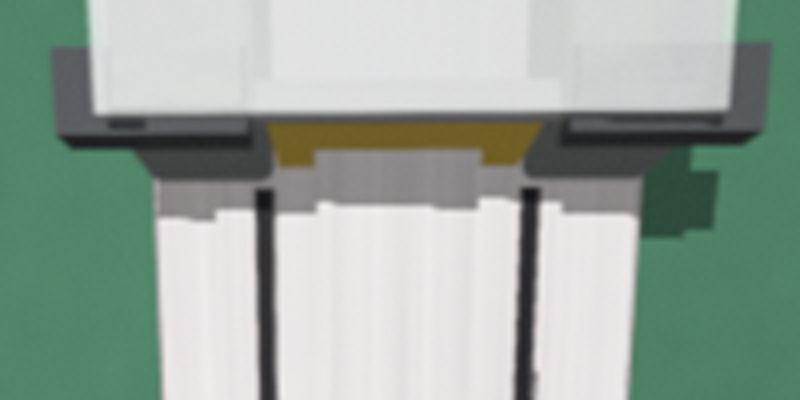

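>>> step_arm(
  motion=[
    [0.015, 0.018, 0.0025, 0],
    [0.018, 0.018, 0.0025, 0],
    [0.018, 0.018, 0.0025, 0],
    [0.012, 0.014, 0.0025, 0],
    [0, 0, 0, 0],
    [0, 0, 0, 0],
  ],
)

```text
clock: 4.78
eef_pos: [0.5876, 0.007, 0.0449]
tcp_rot: [[-0.046, 0.999, 0.021], [0.013, 0.021, -1.0], [-0.999, -0.045, -0.014]]
wrist_force: [-0.5, -0.4, -6.4]
opening: 0.0396
```

```bash
python3 - <<'E'
from h import *
im,p=snap('wrist','w5'); st()
E
```

```text
4.83 [0.5875 0.007  0.045 ] [[-0.046, 0.999, 0.021], [0.013, 0.021, -1.0], [-0.999, -0.045, -0.014]] q [-0.05  0.58  1.52  0.01  1.09  1.49] F [ 0.46 -1.17 -6.76] op 0.0396
```

View pics/w5.png

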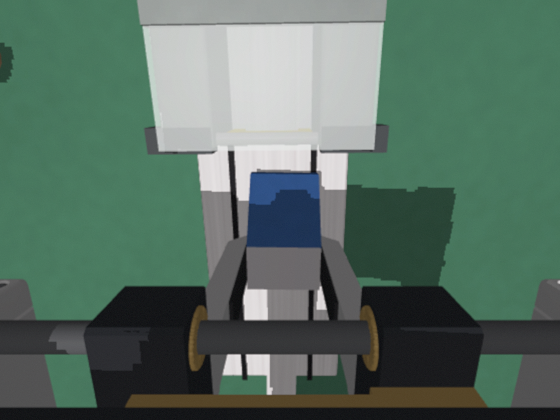

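>>> step_arm(
  motion=[
    [0, 0, -0.0065, -0.7],
    [0, 0, 0, 0],
    [0.004, 0, 0, 0],
    [0.003, 0, 0, 0],
    [0, 0, 0, 0],
  ],
)

```text
clock: 5.45
eef_pos: [0.5869, 0.0142, 0.0389]
tcp_rot: [[-0.044, 0.998, 0.034], [0.013, 0.035, -0.999], [-0.999, -0.043, -0.014]]
wrist_force: [0.0, -0.8, -6.2]
opening: 0.0396
```

```bash
python3 - <<'E'
from h import *
im,p=snap('wrist','w6'); st()
E
```

```text
5.5 [0.5869 0.0142 0.0391] [[-0.044, 0.998, 0.034], [0.013, 0.035, -0.999], [-0.999, -0.043, -0.014]] q [-0.04  0.59  1.52  0.01  1.08  1.49] F [ 0.05  0.23 -7.33] op 0.0396
```

View pics/w6.png

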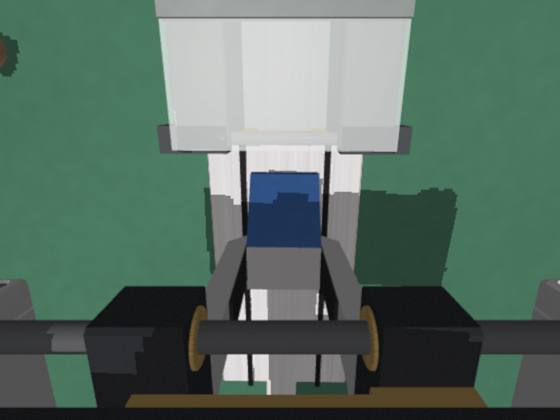

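>>> step_arm(
  motion=[
    [0.004, 0, 0, 0],
    [0, 0, 0, 0],
    [0.003, 0, 0, 0],
    [0, 0, 0, 0],
  ],
)

```text
clock: 6.0
eef_pos: [0.5871, 0.0141, 0.0326]
tcp_rot: [[-0.042, 0.999, 0.034], [0.012, 0.035, -0.999], [-0.999, -0.042, -0.014]]
wrist_force: [0.7, 0.4, -5.9]
opening: 0.0398
```

>>> step_arm(
  motion=[
    [0.003, 0, 0, 0],
    [0, 0, 0, 0],
    [0.002, 0, 0, 0],
    [0, 0, 0, 0],
  ],
)

```text
clock: 6.5
eef_pos: [0.5881, 0.0143, 0.0322]
tcp_rot: [[-0.039, 0.999, 0.035], [0.012, 0.035, -0.999], [-0.999, -0.039, -0.013]]
wrist_force: [0.4, -0.4, -5.9]
opening: 0.0395
```

>>> step_arm(
  motion=[
    [0.005, 0, 0, 0],
    [0.004, 0, 0, 0],
  ],
)

```text
clock: 6.75
eef_pos: [0.5901, 0.0145, 0.0309]
tcp_rot: [[-0.033, 0.999, 0.035], [0.011, 0.036, -0.999], [-0.999, -0.032, -0.013]]
wrist_force: [-22.2, -0.8, 42.9]
opening: 0.0395
```

>>> step_arm(
  motion=[
    [-0.002, 0, 0, 0],
    [0, 0, 0, 0],
    [0, 0, 0, 0],
    [0, 0, 0, 0],
  ],
  jaw=70,
)

```text
clock: 7.25
eef_pos: [0.5909, 0.0144, 0.0332]
tcp_rot: [[-0.031, 0.999, 0.035], [0.012, 0.036, -0.999], [-0.999, -0.03, -0.013]]
wrist_force: [-0.8, 0.4, 0.3]
opening: 0.0654
```

```bash
python3 - <<'E'
from h import *
im,p=snap('wrist','w7'); st()
E
```

```text
7.3 [0.5909 0.0144 0.0332] [[-0.031, 0.999, 0.035], [0.012, 0.036, -0.999], [-0.999, -0.03, -0.013]] q [-0.04  0.6   1.52  0.01  1.05  1.49] F [ 0.94  0.56 -0.63] op 0.0658
```

View pics/w7.png

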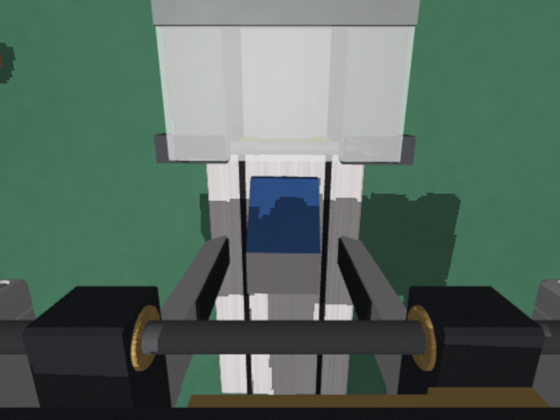

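>>> step_arm(
  motion=[
    [-0.04, 0, 0, 0],
    [-0.05, 0, 0, 0],
    [0, -0.05, 0, 0],
    [0, -0.05, 0, 0],
    [0, -0.04, 0, 0],
    [0, 0, 0, 0],
    [0, 0, 0, 0],
  ],
)

```text
clock: 8.18
eef_pos: [0.4508, 0.0082, 0.1294]
tcp_rot: [[-0.03, 0.999, 0.035], [0.012, 0.035, -0.999], [-0.999, -0.03, -0.013]]
wrist_force: [0.2, 0.2, -0.2]
opening: 0.0655
```

```bash
python3 - <<'E'
from h import *
im,p=snap('wrist','w8'); st()
E
```

```text
8.22 [0.4507 0.0082 0.1292] [[-0.031, 0.999, 0.035], [0.012, 0.036, -0.999], [-0.999, -0.03, -0.013]] q [-0.07  0.18  1.86  0.01  1.13  1.46] F [ 0.39 -0.97 -0.17] op 0.0658
```

View pics/w8.png

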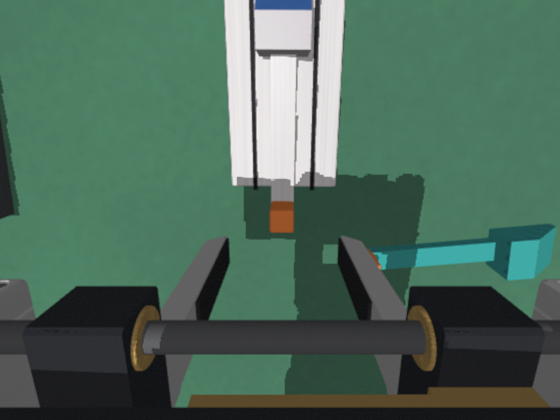

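```bash
python3 - <<'E'
from h import *
im=cv2.imread('pics/w8.png')
cv2.imwrite('pics/w8c.png',cv2.resize(im[0:250,210:360],None,fx=2.4,fy=2.4,interpolation=cv2.INTER_CUBIC))
cv2.imwrite('pics/w8d.png',cv2.resize(im[170:245,240:340],None,fx=6,fy=6,interpolation=cv2.INTER_CUBIC))
E
```

```text
(no output)
```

View pics/w8d.png

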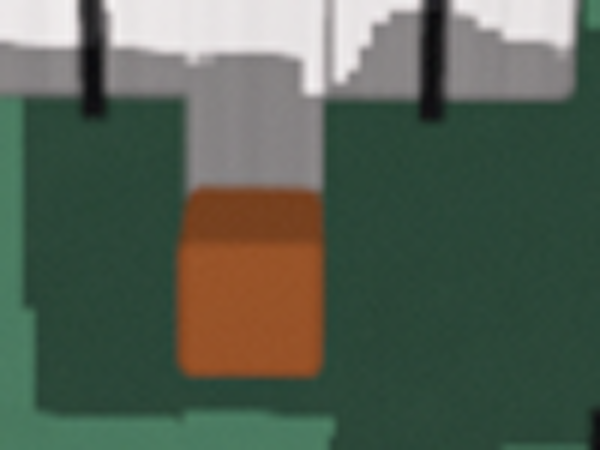

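View pics/w8c.png

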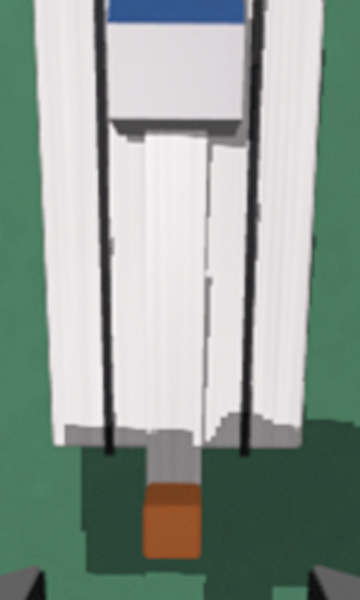

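```bash
python3 - <<'E'
from h import *
d=np.load('pics/w8.npz'); p=(d['p'],d['R'])
c=lambda u,v:(u/6+240-.4,v/6+170-.4); e=lambda u,v:(u/2.4+210-.3,v/2.4-.3)
t=onz('wrist',c(251,309),.06,p); 
rear=onz('wrist',e(176,121),.054,p); front=onz('wrist',e(176,23),.054,p)
print('tab',t.round(4),'blockrear',rear.round(4),'front',front.round(4))
v=rear-t;print(np.degrees(np.arctan2(v[1],v[0])),np.hypot(*v[:2]))
v=front-t;print(np.degrees(np.arctan2(v[1],v[0])),np.hypot(*v[:2]))
l=[onz('wrist',q,.02,p) for q in (e(109,452),e(97,10),e(244,452),e(263,10))]
for a in l: print(a.round(4))
print('lane yaw',[np.degrees(np.arctan2(*(l[i+1]-l[i])[[1,0]])) for i in(0,2)],'ctr',(l[0]+l[2])/2,(l[1]+l[3])/2)
print('tool',p[1].T@(t-p[0]))
E
```

```text
tab [0.4452 0.0104 0.06  ] blockrear [0.5735 0.0136 0.054 ] front [0.5994 0.0145 0.054 ]
1.449243613902925 0.12837808164279177
1.5414605986303274 0.15422297104637894
[0.4623 0.036  0.02  ]
[0.6113 0.0413 0.02  ]
[ 0.4643 -0.0159  0.02  ]
[ 0.613  -0.0131  0.02  ]
lane yaw [np.float64(2.047410718400051), np.float64(1.0916557144573074)] ctr [0.46331397 0.01003015 0.02      ] [0.61211068 0.01410862 0.02      ]
tool [ 0.06954152 -0.00342648 -0.00152037]
```

>>> step_arm(
  motion=[
    [0.03, -0.0025, -0.0015, 0],
    [0.04, 0, 0, 0],
    [0.025, 0, 0, 0],
    [0, 0, 0, 0],
    [0, 0, 0, 0],
  ],
)

```text
clock: 8.85
eef_pos: [0.4494, 0.0108, 0.0318]
tcp_rot: [[-0.029, 0.999, 0.035], [0.011, 0.036, -0.999], [-1.0, -0.029, -0.013]]
wrist_force: [1.1, -0.2, 0.8]
opening: 0.0656
```

>>> step_arm(
  motion=[
    [0, -0.0045, 0, 0],
    [0, 0, 0, 0],
  ],
)

```text
clock: 9.1
eef_pos: [0.4456, 0.0105, 0.0335]
tcp_rot: [[-0.027, 0.999, 0.035], [0.011, 0.036, -0.999], [-1.0, -0.026, -0.012]]
wrist_force: [0.3, 0.6, -0.9]
opening: 0.0655
```

>>> step_arm(
  motion=[
    [0, 0, 0, 0],
    [0, 0, 0, 0],
    [0, 0, 0, 0],
    [0, 0, 0, 0],
    [0, 0, 0, 0],
  ],
  jaw=0,
  grip_force=15,
)

```text
clock: 9.72
eef_pos: [0.4461, 0.0105, 0.0344]
tcp_rot: [[-0.025, 0.999, 0.035], [0.011, 0.036, -0.999], [-1.0, -0.025, -0.012]]
wrist_force: [1.0, -1.9, 1.6]
opening: 0.02
```

```bash
python3 - <<'E'
from h import *
im,p=snap('wrist','w9'); st()
E
```

```text
9.78 [0.4462 0.0104 0.0344] [[-0.025, 0.999, 0.035], [0.011, 0.036, -0.999], [-1.0, -0.025, -0.012]] q [-0.06  0.32  1.94  0.01  0.9   1.46] F [-0.63  0.11  0.8 ] op 0.0201
```

View pics/w9.png

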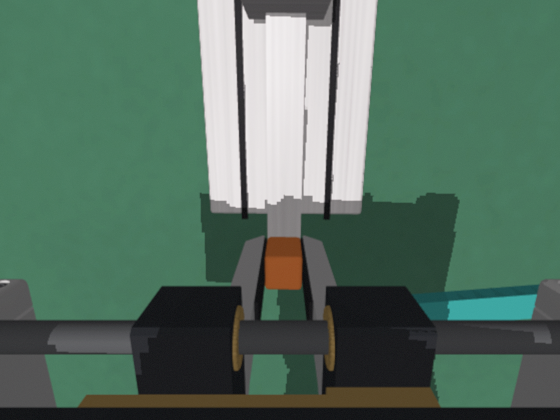

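>>> step_arm(
  motion=[
    [0, 0.012, 0, 0],
    [0, 0.012, 0, 0],
    [0, 0.012, 0, 0],
    [0, 0, 0, 0],
  ],
)

```text
clock: 10.28
eef_pos: [0.4808, 0.0116, 0.0341]
tcp_rot: [[-0.032, 0.999, 0.035], [0.011, 0.036, -0.999], [-0.999, -0.031, -0.012]]
wrist_force: [1.9, -0.5, -0.3]
opening: 0.0199
```

```bash
python3 - <<'E'
from h import *
im,p=snap('wrist','w10'); st()
E
```

```text
10.32 [0.4806 0.0116 0.0341] [[-0.031, 0.999, 0.036], [0.011, 0.036, -0.999], [-0.999, -0.031, -0.012]] q [-0.06  0.39  1.85  0.01  0.94  1.47] F [ 2.73 -1.04  1.56] op 0.0199
```

View pics/w10.png

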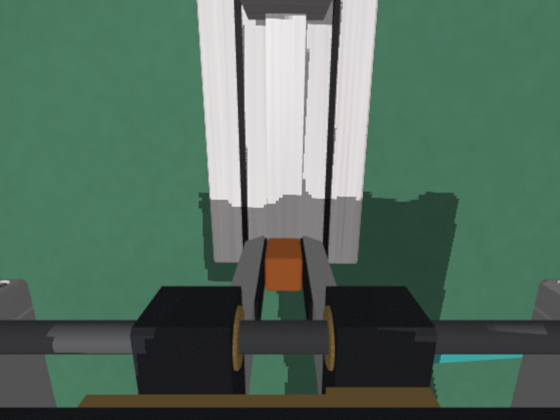

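>>> step_arm(
  motion=[
    [0, 0.01, 0, 0],
    [0, 0.01, 0, 0],
    [0, 0.01, 0, 0],
    [0, 0.01, 0, 0],
    [0, 0, 0, 0],
  ],
)

```text
clock: 10.95
eef_pos: [0.5159, 0.013, 0.0332]
tcp_rot: [[-0.045, 0.998, 0.036], [0.01, 0.036, -0.999], [-0.999, -0.045, -0.012]]
wrist_force: [3.6, -0.9, -0.4]
opening: 0.0201
```

```bash
python3 - <<'E'
from h import *
im,p=snap('side','s11'); st()
cv2.imwrite('pics/s11c.png',cv2.resize(im[120:240,220:400],None,fx=4,fy=4,interpolation=cv2.INTER_CUBIC))
E
```

```text
11.0 [0.5157 0.013  0.0332] [[-0.045, 0.998, 0.036], [0.01, 0.036, -0.999], [-0.999, -0.045, -0.012]] q [-0.05  0.46  1.74  0.01  0.99  1.48] F [ 2.63 -0.28  0.65] op 0.0199
```

View pics/s11c.png

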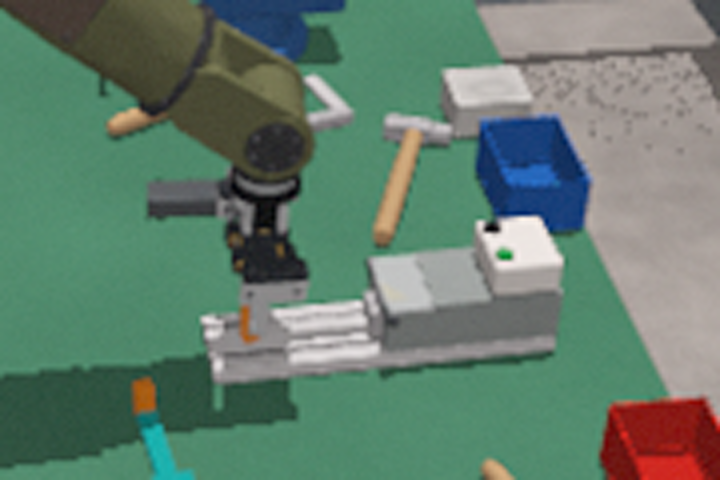

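>>> step_arm(
  motion=[
    [0, 0.01, 0.0003, 0],
    [0, 0.01, 0.0003, 0],
    [0, 0.01, 0.0003, 0],
    [0, 0.01, 0.0003, 0],
    [0, 0, 0, 0],
  ],
)

```text
clock: 11.62
eef_pos: [0.5485, 0.0134, 0.0304]
tcp_rot: [[-0.065, 0.997, 0.036], [0.011, 0.037, -0.999], [-0.998, -0.065, -0.013]]
wrist_force: [5.5, -0.3, -1.6]
opening: 0.0197
```

```bash
python3 - <<'E'
from h import *
im,p=snap('wrist','w12'); st()
E
```

```text
11.68 [0.5485 0.0134 0.0304] [[-0.065, 0.997, 0.036], [0.01, 0.037, -0.999], [-0.998, -0.065, -0.013]] q [-0.05  0.54  1.63  0.01  1.04  1.48] F [ 3.73 -0.08  0.44] op 0.0196
```

View pics/w12.png

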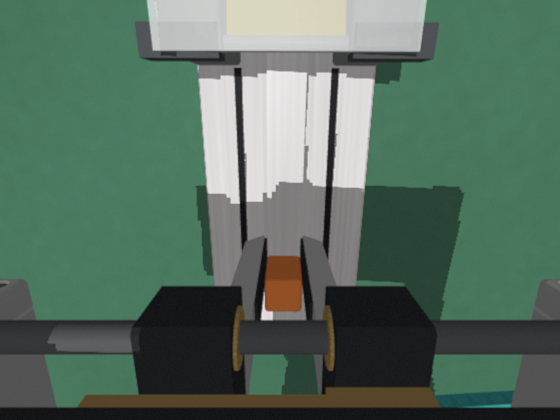

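```bash
python3 - <<'E'
from h import *
for n,a in (('w9',(284,263)),('w10',(284,263)),('w12',(283.5,287))):
    d=np.load(f'pics/{n}.npz'); p=(d['p'],d['R'])
    t=onz('wrist',a,.06,p); print(n,t.round(4),p[0].round(4),(p[1].T@(t-p[0])).round(4))
print(onz('wrist',(287,66),.02,p), onz('wrist',(287,52),.08,p))
im=cv2.imread('pics/w12.png'); cv2.imwrite('pics/w12c.png',cv2.resize(im[220:330,220:350],None,fx=5,fy=5,interpolation=cv2.INTER_CUBIC))
E
```

```text
w9 [0.4512 0.01   0.06  ] [0.4461 0.0105 0.0344] [-0.0258  0.0044  0.0003]
w10 [0.4862 0.0111 0.06  ] [0.4808 0.0116 0.0341] [-0.0261  0.0046  0.0003]
w12 [0.5428 0.0128 0.06  ] [0.5485 0.0134 0.0304] [-0.0291 -0.0077  0.0001]
[0.65237036 0.01541365 0.02      ] [0.65187965 0.01530031 0.08      ]
```

View pics/w12c.png

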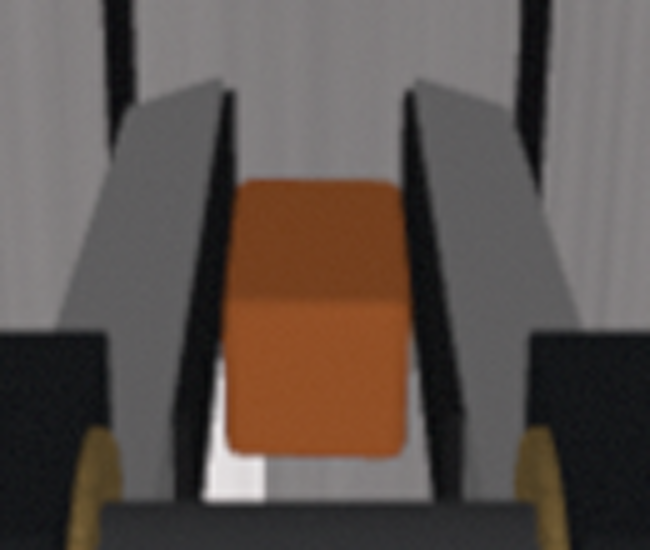

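>>> step_arm(
  motion=[
    [0, 0, 0, 0],
    [0, 0, 0, 0],
    [0, -0.006, 0, 0],
    [0, -0.006, 0, 0],
    [0, 0, 0, 0],
  ],
  jaw=45,
)

```text
clock: 12.3
eef_pos: [0.5343, 0.0132, 0.0306]
tcp_rot: [[-0.067, 0.997, 0.036], [0.011, 0.037, -0.999], [-0.998, -0.067, -0.013]]
wrist_force: [-0.5, -0.4, 0.6]
opening: 0.0424
```

```bash
python3 - <<'E'
from h import *
im,p=snap('wrist','w13'); st()
cv2.imwrite('pics/w13c.png',cv2.resize(im[20:330,200:380],None,fx=1.9,fy=1.9,interpolation=cv2.INTER_CUBIC))
E
```

```text
12.35 [0.5345 0.0132 0.0306] [[-0.067, 0.997, 0.036], [0.011, 0.037, -0.999], [-0.998, -0.067, -0.013]] q [-0.05  0.51  1.67  0.01  1.03  1.48] F [ 0.63 -0.01 -0.76] op 0.0423
```

View pics/w13c.png

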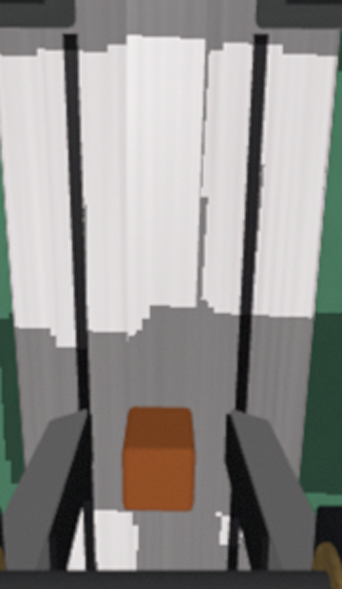

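```bash
python3 - <<'E'
from h import *
d=np.load('pics/w13.npz'); p=(d['p'],d['R'])
for uv in ((283.4,271.6),(283.4,253.5)):
    t=onz('wrist',uv,.06,p); g=p[0]-.019*p[1][:,0]; print(t.round(4),g.round(4),(p[1].T@(t-g)).round(4))
for z,uv in((.02,(236.5,45)),(.02,(337,45)),(.032,(267,45)),(.032,(308,45)),(.032,(303,180))): print(onz('wrist',uv,z,p).round(4))
E
```

```text
[0.5376 0.0129 0.06  ] [0.5355 0.013  0.0496] [-0.0105  0.0014  0.    ]
[0.548  0.0133 0.06  ] [0.5355 0.013  0.0496] [-0.0112  0.0118  0.    ]
[0.6472 0.0419 0.02  ]
[ 0.649  -0.0103  0.02  ]
[0.6461 0.0252 0.032 ]
[0.6468 0.0053 0.032 ]
[0.5794 0.0039 0.032 ]
```

>>> step_arm(
  motion=[
    [0, 0, 0, 0],
    [0, 0, 0, 0],
    [0, 0, 0, 0],
    [0, 0, 0, 0],
  ],
  jaw=0,
  grip_force=50,
)

```text
clock: 12.85
eef_pos: [0.5347, 0.013, 0.0308]
tcp_rot: [[-0.067, 0.997, 0.036], [0.011, 0.037, -0.999], [-0.998, -0.067, -0.013]]
wrist_force: [-0.7, -0.2, 1.2]
opening: 0.0199
```

>>> step_arm(
  motion=[
    [0, 0.012, 0.0002, 0],
    [0, 0.012, 0.0002, 0],
    [-0.0005, 0.01, 0.0002, 0],
  ],
)

```text
clock: 13.22
eef_pos: [0.5665, 0.0134, 0.0307]
tcp_rot: [[-0.075, 0.997, 0.036], [0.01, 0.037, -0.999], [-0.997, -0.075, -0.013]]
wrist_force: [-8.2, -0.0, 3.9]
opening: 0.0197
```

```bash
python3 - <<'E'
from h import *
im,p=snap('wrist','w14'); st()
cv2.imwrite('pics/w14c.png',cv2.resize(im[20:330,200:380],None,fx=1.9,fy=1.9,interpolation=cv2.INTER_CUBIC))
E
```

```text
13.28 [0.5675 0.0134 0.0307] [[-0.074, 0.997, 0.036], [0.01, 0.037, -0.999], [-0.997, -0.073, -0.013]] q [-0.04  0.58  1.56  0.01  1.08  1.49] F [-2.56 -0.2   1.65] op 0.0199
```

View pics/w14c.png

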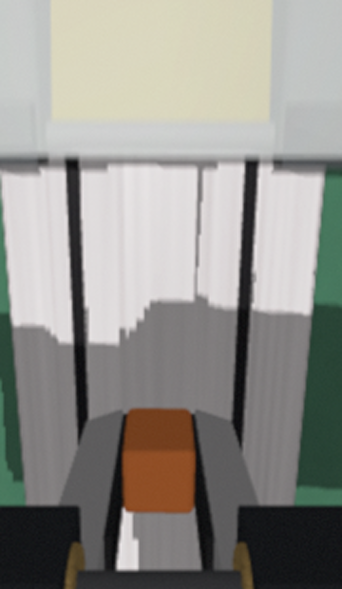

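>>> step_arm(
  motion=[
    [-0.0003, 0.005, 0.0001, 0],
  ],
)

```text
clock: 13.4
eef_pos: [0.5723, 0.0135, 0.0308]
tcp_rot: [[-0.075, 0.997, 0.036], [0.01, 0.037, -0.999], [-0.997, -0.074, -0.013]]
wrist_force: [-4.5, -0.0, 3.0]
opening: 0.0198
```

>>> step_arm(
  motion=[
    [-0.0003, 0.005, 0.0001, 0],
  ],
)

```text
clock: 13.52
eef_pos: [0.5773, 0.0136, 0.0308]
tcp_rot: [[-0.075, 0.997, 0.037], [0.01, 0.037, -0.999], [-0.997, -0.075, -0.013]]
wrist_force: [-5.1, -0.2, 3.2]
opening: 0.0201
```

>>> step_arm(
  motion=[
    [-0.0003, 0.004, 0, 0],
  ],
)

```text
clock: 13.65
eef_pos: [0.5813, 0.0138, 0.0307]
tcp_rot: [[-0.075, 0.996, 0.036], [0.01, 0.037, -0.999], [-0.997, -0.075, -0.013]]
wrist_force: [-4.4, -0.2, 2.9]
opening: 0.0194
```

>>> step_arm(
  motion=[
    [-0.0002, 0.003, 0, 0],
  ],
)

```text
clock: 13.78
eef_pos: [0.5845, 0.0139, 0.0307]
tcp_rot: [[-0.076, 0.996, 0.037], [0.01, 0.037, -0.999], [-0.997, -0.075, -0.013]]
wrist_force: [-4.5, 0.3, 4.9]
opening: 0.0194
```

>>> step_arm(
  motion=[
    [-0.0002, 0.003, 0, 0],
  ],
)

```text
clock: 13.9
eef_pos: [0.5876, 0.014, 0.0307]
tcp_rot: [[-0.076, 0.996, 0.037], [0.01, 0.037, -0.999], [-0.997, -0.075, -0.013]]
wrist_force: [-4.3, -0.5, 4.7]
opening: 0.0198
```

>>> step_arm(
  motion=[
    [-0.0002, 0.003, 0, 0],
  ],
)

```text
clock: 14.02
eef_pos: [0.5907, 0.0142, 0.0308]
tcp_rot: [[-0.076, 0.996, 0.037], [0.01, 0.038, -0.999], [-0.997, -0.075, -0.013]]
wrist_force: [-5.7, -0.1, 4.1]
opening: 0.0196
```

>>> step_arm(
  motion=[
    [-0.0002, 0.0025, 0, 0],
  ],
)

```text
clock: 14.15
eef_pos: [0.5934, 0.0143, 0.0308]
tcp_rot: [[-0.076, 0.996, 0.037], [0.01, 0.037, -0.999], [-0.997, -0.075, -0.013]]
wrist_force: [-4.5, 0.1, 4.6]
opening: 0.0199
```

>>> step_arm(
  motion=[
    [-0.0002, 0.0025, 0, 0],
  ],
)

```text
clock: 14.28
eef_pos: [0.5958, 0.0144, 0.0308]
tcp_rot: [[-0.076, 0.996, 0.037], [0.01, 0.038, -0.999], [-0.997, -0.076, -0.013]]
wrist_force: [-9.1, -0.2, 4.1]
opening: 0.0195
```

Buffer felt at TCP x ≈ 0.594 (about +4.5 N over the sliding friction). I press on by about 5 mm more.

>>> step_arm(
  motion=[
    [-0.0002, 0.0025, 0, 0],
  ],
)

```text
clock: 14.4
eef_pos: [0.5977, 0.0145, 0.0307]
tcp_rot: [[-0.078, 0.996, 0.037], [0.01, 0.038, -0.999], [-0.997, -0.078, -0.013]]
wrist_force: [-12.8, -1.4, 8.5]
opening: 0.0192
```

>>> step_arm(
  motion=[
    [-0.0002, 0.0025, 0, 0],
  ],
)

```text
clock: 14.52
eef_pos: [0.5992, 0.0145, 0.0307]
tcp_rot: [[-0.081, 0.996, 0.037], [0.01, 0.038, -0.999], [-0.997, -0.081, -0.013]]
wrist_force: [-15.0, -0.9, 9.1]
opening: 0.0197
```

>>> step_arm(
  motion=[
    [0, 0, 0, 0],
    [0, 0, 0, 0],
  ],
)

```text
clock: 14.78
eef_pos: [0.5992, 0.0145, 0.0307]
tcp_rot: [[-0.082, 0.996, 0.037], [0.01, 0.038, -0.999], [-0.997, -0.081, -0.013]]
wrist_force: [-5.5, -0.1, 2.9]
opening: 0.0196
```

```bash
python3 - <<'E'
from h import *
im,p=snap('wrist','w15'); st()
cv2.imwrite('pics/w15c.png',cv2.resize(im[20:330,200:380],None,fx=1.9,fy=1.9,interpolation=cv2.INTER_CUBIC))
E
```

```text
14.82 [0.5993 0.0145 0.0307] [[-0.081, 0.996, 0.037], [0.01, 0.038, -0.999], [-0.997, -0.081, -0.013]] q [-0.04  0.64  1.46  0.01  1.13  1.49] F [-4.92  0.23  4.21] op 0.0193
```

View pics/w15c.png

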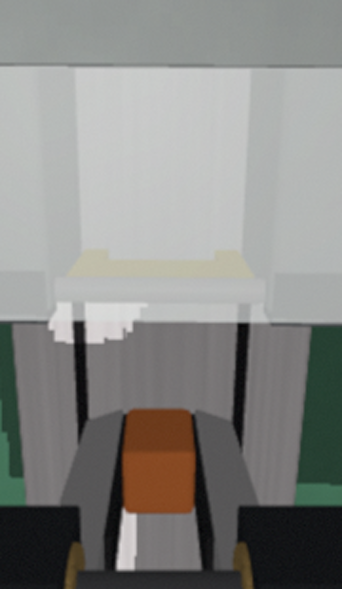

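>>> step_arm(
  motion=[
    [0, 0, 0, 0],
    [0, 0, 0, 0],
    [0, 0, 0, 0],
  ],
  jaw=45,
)

```text
clock: 15.2
eef_pos: [0.5997, 0.0146, 0.0303]
tcp_rot: [[-0.081, 0.996, 0.037], [0.01, 0.038, -0.999], [-0.997, -0.08, -0.013]]
wrist_force: [-0.2, 0.8, -0.2]
opening: 0.0417
```

>>> step_arm(
  motion=[
    [-0.02, 0, 0, 0],
    [-0.04, -0.003, 0, 0],
    [-0.05, -0.02, 0, 0],
    [-0.03, -0.05, 0, 0],
    [0, -0.05, 0, 0],
    [0, 0, 0, 0],
    [0, 0, 0, 0],
  ],
)

```text
clock: 16.08
eef_pos: [0.486, 0.0085, 0.1839]
tcp_rot: [[-0.079, 0.996, 0.037], [0.01, 0.038, -0.999], [-0.997, -0.079, -0.013]]
wrist_force: [0.0, -0.2, -0.1]
opening: 0.0424
```

```bash
python3 - <<'E'
from h import *
im,p=snap('wrist','w16'); st()
s,_=snap('side','s16')
cv2.imwrite('pics/s16c.png',cv2.resize(s[150:240,230:380],None,fx=5,fy=5,interpolation=cv2.INTER_CUBIC))
E
```

```text
16.12 [0.486  0.0085 0.1837] [[-0.08, 0.996, 0.037], [0.01, 0.038, -0.999], [-0.997, -0.08, -0.013]] q [-0.06  0.23  1.67  0.01  1.33  1.47] F [0.54 0.02 0.39] op 0.0422
```

View pics/w16.png

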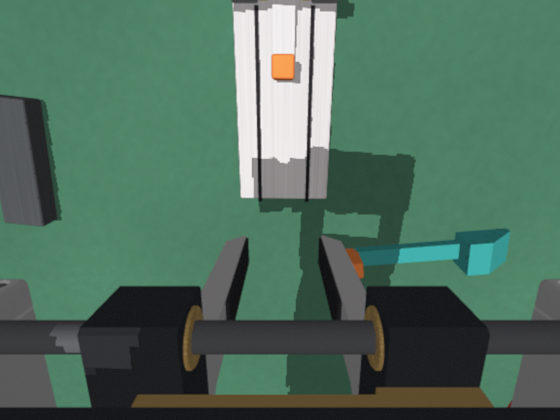

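View pics/s16c.png

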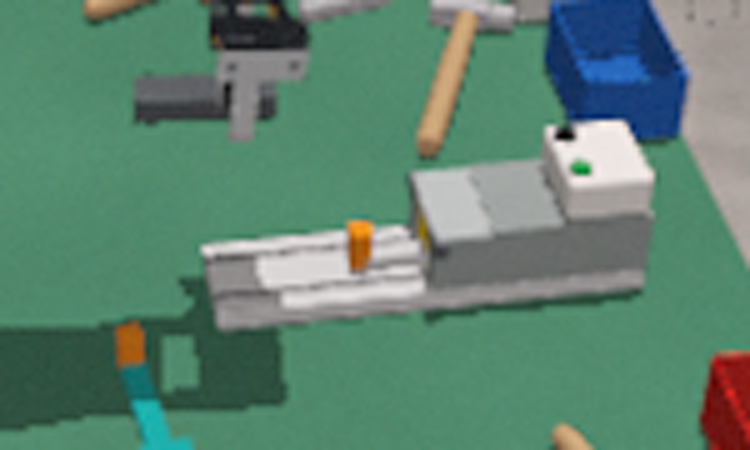

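>>> step_arm(
  motion=[
    [0.03, 0.025, 0, 0],
    [0, 0.015, 0, 0],
    [0, 0, 0, 0],
    [0, 0, 0, 0],
  ],
)

```text
clock: 16.68
eef_pos: [0.5261, 0.0105, 0.1473]
tcp_rot: [[-0.083, 0.996, 0.037], [0.01, 0.038, -0.999], [-0.996, -0.083, -0.013]]
wrist_force: [-0.3, -0.1, -0.1]
opening: 0.0425
```

```bash
python3 - <<'E'
from h import *
im,p=snap('wrist','w17'); st()
cv2.imwrite('pics/w17c.png',cv2.resize(im[0:150,190:390],None,fx=4,fy=4,interpolation=cv2.INTER_CUBIC))
E
```

```text
16.73 [0.5261 0.0104 0.1475] [[-0.083, 0.996, 0.037], [0.01, 0.038, -0.999], [-0.997, -0.082, -0.013]] q [-0.05  0.35  1.6   0.01  1.28  1.48] F [ 0.32 -0.54  0.27] op 0.0424
```

View pics/w17c.png

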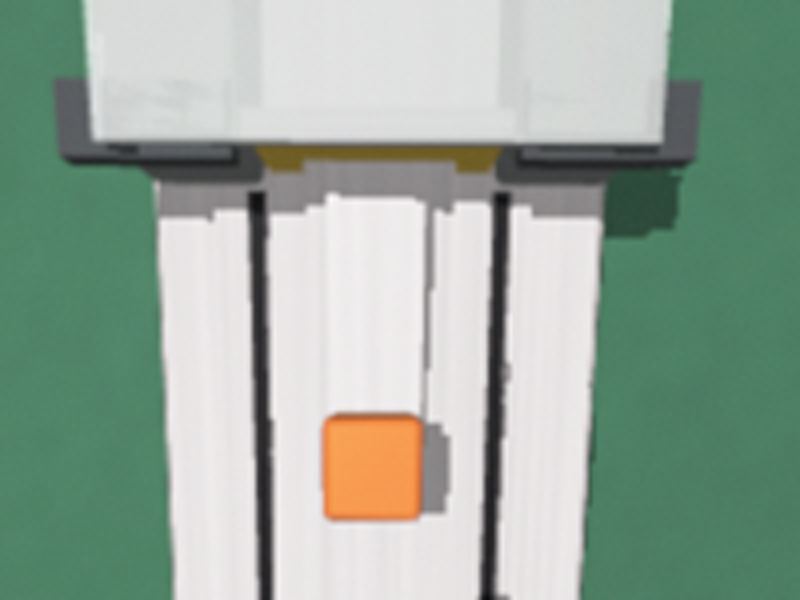

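```bash
python3 - <<'E'
from h import *
d=np.load('pics/w17.npz'); p=(d['p'],d['R']); c=lambda u,v:(u/4+190-.4,v/4-.4)
t=onz('wrist',c(372,470),.06,p); b=onz('wrist',c(377,200),.032,p); b2=onz('wrist',c(374,400),.032,p); l=(onz('wrist',c(257,200),.02,p)+onz('wrist',c(502,200),.02,p))/2
l2=(onz('wrist',c(266,590),.02,p)+onz('wrist',c(488,590),.02,p))/2
fl=onz('wrist',c(380,168),.022,p)
print('tab',t,'bar',b,b2,'lane',l,l2,'flap edge',fl); a=lambda v:np.degrees(np.arctan2(v[1],v[0]))
print('yaw tab-bar',a(b-t),'lane',a(l-l2))
E
```

```text
tab [0.59773224 0.01483679 0.06      ] bar [0.64868585 0.01610467 0.032     ] [0.61005929 0.01528318 0.032     ] lane [0.65000316 0.01579183 0.02      ] [0.56757348 0.01319843 0.02      ] flap edge [0.65582584 0.01586206 0.022     ]
yaw tab-bar 1.4253998350242256 lane 1.8020459193513285
```

```bash
python3 - <<'E'
from h import *
print(env.hand_in()); st()
E
```

```text
the job is handed in; nothing more can be done
None
the job is handed in; nothing more can be done
```

I loaded the carrier blue nose first and pushed it in by its tail until the buffer gave by an estimated 5–6 mm. Then I let go, backed off and handed in at about 16.8 s. `hand_in` reports no verdict, so whether it passed is unknown.

**How it went:** I carried the carrier by its steel head to the marked lane and set it down there, then gripped the orange tab and pushed. On the first push the grip slipped about 11 mm on the tab, so I re-gripped harder. The buffer was first felt at a tool position of x ≈ 0.594 m.

**Last checks, after release:**

| Check | Measured | Required |
|---|---|---|
| Tail tab, in front of the flap | about 58 mm | at least 30 mm |
| Head centre, past the flap (worked out from the tab) | about 102 mm | at least 62 mm |
| Carrier against the lane | 1.4° vs 1.8° (0.4° apart, under 0.01 rad) | within 0.10 rad |
| Flap | its lower edge is back at the mouth, over the bar | shut |
| Robot | clear of everything | touching nothing |

**What disagreed or was not checked:**
- **Press depth:** moving, the force suggested about 8 mm. The tool's travel and the force held still suggested about 5–6 mm. Both are inside the 4–11 mm range.
- **Gripper tilt:** it drifted to about 4.7° under the push. The carrier looked flat after release, but I did not measure its level.
- **Bystanders:** I did not measure their positions again. No move went near them apart from passing above.

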